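Kit the mask aligner: wafer, mask and slide boxes into their nests

ROBOT

A 7-joint arm with a two-finger parallel gripper is mounted at the origin on the work surface. World frame = base frame: x ahead of the robot, y to its left, z up, the work surface at z = 0. Lengths are in m, angles in rad, forces in N, time in s.
With the tool pointing down it reaches from about 0.4 to 0.85 m from the base axis. Payload 10.4 kg.
Tool frame: the origin (TCP) lies between the finger pads; the fingertips stand 14 mm ahead of it and the grasp point (between the pads) lies 5 mm behind it (r.finger_overhang is the z of the fingertips in the tool frame, in m); z points along the fingers, y is the line along which they close (so a half turn about z gives the same grasp; the last joint's range is limited). The gripper opens to 87 mm and grips with 3 to 60 N. Pads are 19 mm wide; open, the fingers measure 117 mm over their backs; the gripper's body (75 mm by 190 mm) begins 51 mm behind the grasp point.
Start: joints at [1.197, 0.332, -0.065, 1.46, 0.022, 1.35, -0.088], TCP at [0.215, -0.587, 0.237] pointing down, gripper open.
Joint ranges: [-2.6, 2.6], [-0.5, 2.12], [-1.47, 1.34], [0.16, 2.42], [-1.27, 4.41], [0.06, 2.06], [-2.6, 2.6]. Speed limits (rad/s): [2.22, 2.22, 2.79, 2.79, 3.14, 3.14, 3.14].

INTERFACE

Orientations are given as a unit quaternion [x, y, z, w].
In Python, from bench import r, optics gives the robot as it stands.
- The arm moves only by the shell command python3 -m pendant 'ROWS' [FORCE]. ROWS is JSON, a list of rows, each a list of 7 numbers: the closure, from -1 (fully open) to 1 (shut), then the shift along the tool's x, y, z scaled (see below), then the turn, a rotation vector about the tool's x, y, z scaled (see below). In form: [[grip, x, y, z, rx, ry, rz], ...]. A call has 1 to 8 rows; each row is the pose to reach, as a shift and turn from the pose commanded when the call began, along the tool's axes at that moment; what a row does not reach only later rows make up. The controller multiplies each number of a shift by 0.3 m and each number of a turn by 120 degrees. A row lasts 1/8 s, in which the tool goes at most 62.5 mm and 10.7 degrees, less where a joint would pass 70% of its speed; a pose out of reach is approached as far as the arm can. A call with a number of a shift or a turn outside -1 to 1 is refused whole. A call with a gripper value outside its range is refused whole. The fingers move at their own pace and stop on an object; FORCE is the grip in N (left out, the last holds). Time passes only in rows, so rows that repeat a pose let the fingers close. It gives the time, the measured TCP pose, the force, the opening and the grip force at its end, in the units of the state.
- r.read_state(): the state, without advancing time (a new reading comes with each control period).
- optics.camera(name): name is "scene" or "side" or "wrist"; returns a dict with "pixels" (420x560x3 uint8, red, green, blue), "vfov" (degrees; the focal length in pixels is half the picture's height over the tangent of half this angle, whatever the lens; pixels are square), "cx", "cy" (the principal point, pixels), "rvec" (rotation vector, rad) and "tvec" (3), from world to camera coordinates, as OpenCV has them. Camera axes: x right, y down, z forward; pixel columns grow to the right and rows downward; lengths in m; the calibration is good to about 2 mm. A picture is of the moment at which its call begins. There is no depth.
- r.close_job(): hands the job in; it is judged then, once.
The state is a dict: "time": time; "joint_positions": joint angles; "joint_vel": joint speeds; "joint_torque": joint torques, N m; "ee_pos": TCP position; "eef_rot": TCP orientation; "ft_force": force on the tool from outside, world axes, zero at the start; "torque": the same for the moment, N m; "width": finger opening in m; "grip_force": force on a finger pad.
Only numpy, scipy, OpenCV 4.12 (cv2) and the standard library are available. Lean on these libraries where they do the work, as an engineer would, in place of code of your own. Each camera call takes 0.05 s, during which the arm holds its last target. There are 200 camera calls.

TASK

Lay out the boxes for the next exposure run: put each of the four white boxes (large round, small round, square, oblong) into the black nest of its own shape and size, lying flat on the nest's floor inside the rim. There are wafers and glass inside, so keep the boxes upright and set them down rather than letting them drop; do not push aside or knock over the objective lens and the tweezer pot standing among them.

Things in the scene. Friction and masses are not known exactly. Their poses are not given: they have to be found in the camera images.
- wafer_box_large: Large round wafer box, 60 mm diameter. Closed box of white plastic with a flat grey window on its lid, 24 mm high, 25 to 160 g, loose, starts flat on the table, sides upright and smooth. Origin at the centre of the underside, z up. Yaw does not matter.
- wafer_box_small: Small round wafer box, 38 mm diameter. Closed box of white plastic with a flat grey window on its lid, 24 mm high, 25 to 160 g, loose, starts flat on the table, sides upright and smooth. Origin at the centre of the underside, z up. Yaw does not matter.
- mask_box: Square photomask box, 60 x 60 mm. Closed box of white plastic with a flat grey window on its lid, 24 mm high, 25 to 160 g, loose, starts flat on the table, sides upright and smooth. Origin at the centre of the underside, z up. x and y run parallel to its sides; any quarter turn is the same.
- slide_box: Oblong slide box, 84 mm long (along its x) and 32 mm wide (along its y). Closed box of white plastic with a flat grey window on its lid, 24 mm high, 25 to 160 g, loose, starts flat on the table, sides upright and smooth. Origin at the centre of the underside, z up.
- nest_large_round: Large round nest, for the large round box: 84 mm outer and 76 mm inner diameter. Black plastic tray fixed to the table: 4 mm thick floor, 4 mm thick rim whose top is 9 mm above the table, a grey flat patch on the floor the shape and size of the box that belongs there (8 mm play to the rim all round). Origin at its centre on the table, z up.
- nest_small_round: Small round nest, for the small round box: 62 mm outer and 54 mm inner diameter. Black plastic tray fixed to the table: 4 mm thick floor, 4 mm thick rim whose top is 9 mm above the table, a grey flat patch on the floor the shape and size of the box that belongs there (8 mm play to the rim all round). Origin at its centre on the table, z up.
- nest_square: Square nest, for the square box: 84 x 84 mm outside, 76 x 76 mm inside, x and y parallel to its sides. Black plastic tray fixed to the table: 4 mm thick floor, 4 mm thick rim whose top is 9 mm above the table, a grey flat patch on the floor the shape and size of the box that belongs there (8 mm play to the rim all round). Origin at its centre on the table, z up.
- nest_oblong: Oblong nest, for the oblong box: 108 mm (along x) x 56 mm (along y) outside, 100 x 48 mm inside. Black plastic tray fixed to the table: 4 mm thick floor, 4 mm thick rim whose top is 9 mm above the table, a grey flat patch on the floor the shape and size of the box that belongs there (8 mm play to the rim all round). Origin at its centre on the table, z up.
- lens: Bystander, not to be moved: a microscope objective standing on the table, stepped dark metal barrel 35 mm in diameter and 55 mm high, loose. Origin at the centre of its underside.
- tweezer_pot: Bystander, not to be moved: a dark metal pot, 48 mm in diameter and 55 mm high, loose, with tweezers standing up out of it to 97 mm above the table. Origin at the centre of its underside.
There are look-alikes about, which are no part of the job. What is shaped like the wafer_box_small but green or pink is not meant.

How it is judged:
At the end, for the whole second after the job is handed in: Each box lies in the nest of its own shape and size: centres within 12 mm, underside less than 6.5 mm above the table, level within 0.05 rad, square and oblong box in line within 0.3 rad, slower than 0.02 m/s and released; lens and tweezer pot upright (horizontal distance between wafer_box_large and nest_large_round below 0.012 m and z of wafer_box_large in the frame of nest_large_round below 0.0065 m and angle between each of wafer_box_large, wafer_box_small, mask_box, slide_box's own z axis and vertical below 0.05 rad and linear speed of each of wafer_box_large, wafer_box_small, mask_box, slide_box below 0.02 m/s and contact force between the fingers and wafer_box_large below 0.05 N and horizontal distance between wafer_box_small and nest_small_round below 0.012 m and z of wafer_box_small in the frame of nest_small_round below 0.0065 m and contact force between the fingers and wafer_box_small below 0.05 N and horizontal distance between mask_box and nest_square below 0.012 m and z of mask_box in the frame of nest_square below 0.0065 m and contact force between the fingers and mask_box below 0.05 N and (angle between the x axis of mask_box and the x axis of nest_square, either way round below 0.3 rad or angle between the x axis of mask_box and the y axis of nest_square, either way round below 0.3 rad) and horizontal distance between slide_box and nest_oblong below 0.012 m and z of slide_box in the frame of nest_oblong below 0.0065 m and contact force between the fingers and slide_box below 0.05 N and angle between the x axis of slide_box and the x axis of nest_oblong, either way round below 0.3 rad and angle between each of lens, tweezer_pot's own z axis and vertical below 0.1 rad); the robot touches nothing.
It fails at once if a box is tipped more than about 35 degrees (angle between any of wafer_box_large, wafer_box_small, mask_box, slide_box's own z axis and vertical above 0.6 rad).
It fails at once if a box is let go with its underside more than 35 mm above the table ((height (world z) of wafer_box_large above 0.035 m and contact force between the fingers and wafer_box_large below 0.02 N) or (height (world z) of wafer_box_small above 0.035 m and contact force between the fingers and wafer_box_small below 0.02 N) or (height (world z) of mask_box above 0.035 m and contact force between the fingers and mask_box below 0.02 N) or (height (world z) of slide_box above 0.035 m and contact force between the fingers and slide_box below 0.02 N)).
It fails at once if the objective lens is shifted more than 25 mm or tipped (distance of lens from where it was at the start of the episode above 0.025 m or angle between lens's own z axis and vertical above 0.4 rad).
It fails at once if the tweezer pot is shifted more than 25 mm or tipped (distance of tweezer_pot from where it was at the start of the episode above 0.025 m or angle between tweezer_pot's own z axis and vertical above 0.4 rad).
It also fails if it takes over 112 s, if anything falls off the work surface, if the arm or the gripper's body presses on something with over 40 N, if the wrist force passes 120 N, or if a joint passes its speed limit or range.

## Working session

There is one attempt and no reset: what is moved stays moved. The work goes in short steps, Python scripts to look and compute and a shell command to move; the robot and the scene stay as the last step left them, time stands still between calls to the robot, and variables do not carry over. Pictures are saved under pics/ and viewed, at most 14 in all, crops included, and the job is handed in when it is done.

```bash
ls; mkdir -p pics; python3 - <<'E'
from bench import r, optics
import cv2,numpy as np
s=r.read_state(); print({k:np.round(v,3) for k,v in s.items()}, r.finger_overhang)
for n in ["scene","side","wrist"]:
    c=optics.camera(n); cv2.imwrite(f"pics/{n}0.png",c["pixels"][:,:,::-1])
    R=cv2.Rodrigues(np.array(c["rvec"]))[0]; print(n,c["vfov"],c["cx"],c["cy"],"campos",-R.T@np.array(c["tvec"]),"fwd",R[2])
E
```

```text
pics
{'time': np.float64(0.0), 'joint_positions': array([ 1.197,  0.333, -0.065,  1.461,  0.022,  1.35 , -0.089]), 'joint_vel': array([ 0.   , -0.   ,  0.   ,  0.001, -0.003, -0.002,  0.   ]), 'joint_torque': array([ 0.0000e+00, -6.2326e+01,  2.5000e-02, -3.8990e+01, -6.1000e-02,
        4.0000e-02,  0.0000e+00]), 'ee_pos': array([ 0.215, -0.587,  0.236]), 'eef_rot': array([ 0.985,  0.174, -0.   , -0.001]), 'ft_force': array([ 0.317, -0.177,  0.09 ]), 'torque': array([-0.026, -0.016,  0.054]), 'grip_force': np.float64(0.0), 'width': np.float64(0.087)} 0.014
scene 46.69623293608364 284.74016780906396 215.4010399171863 campos [ 1.14502045 -0.68937373  0.68166281] fwd [-0.55239818  0.60085475 -0.57778008]
side 46.68831214711795 280.7934896828286 210.4245849319056 campos [0.2035152  0.84633316 0.88615857] fwd [ 0.26426675 -0.69542773 -0.668239  ]
wrist 63.353561095064556 282.61417969937105 209.76941627355666 campos [ 0.28129539 -0.56193105  0.38441962] fwd [-0.24514604 -0.08753956 -0.96552589]
```

View pics/scene0.png

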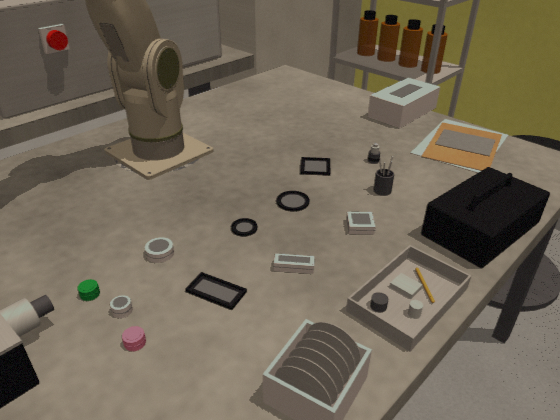

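View pics/side0.png

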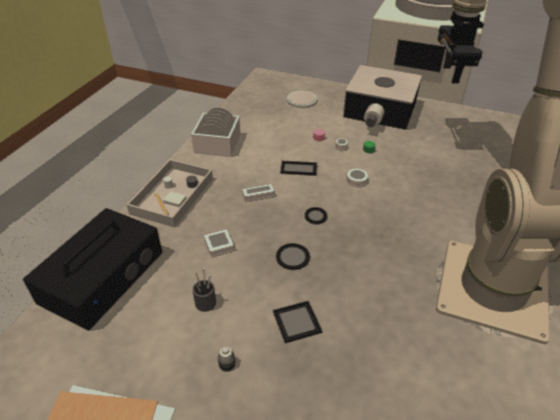

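Scene view: large round box (159,249), small round (121,304), decoys (89,290) and (134,339), square box (361,222), slide box (294,263). Nests: square (316,166), large round (293,200), small round (244,227), oblong (216,290). Lens (374,154), pot (384,180). The side view shows the same things.

```bash
cat > h.py <<'E'
import cv2,numpy as np
from bench import r,optics
def geo(c):
    R=cv2.Rodrigues(np.array(c["rvec"]))[0];t=np.array(c["tvec"]);f=210/np.tan(np.radians(c["vfov"]/2));return R,t,f
def ray(c,uv,z):
    R,t,f=geo(c);uv=np.atleast_2d(np.asarray(uv,float))
    d=np.c_[(uv[:,0]-c["cx"])/f,(uv[:,1]-c["cy"])/f,np.ones(len(uv))]@R
    o=-R.T@t;return (o+d*((z-o[2])/d[:,2])[:,None])[:,:2]
def inner(c,seed,z,win=45):
    """region around seed bounded by brightness edge (Otsu in window), seed component -> outline on plane z"""
    g=cv2.cvtColor(c["pixels"],cv2.COLOR_RGB2GRAY);u,v=seed
    s0=int(np.median(g[v-1:v+2,u-1:u+2]))
    return g,s0
def flood(c,seed,z,tol):
    g=cv2.cvtColor(c["pixels"],cv2.COLOR_RGB2GRAY);g=cv2.resize(g,None,fx=4,fy=4,interpolation=cv2.INTER_CUBIC)
    m=np.zeros((g.shape[0]+2,g.shape[1]+2),np.uint8)
    sd=(int(seed[0]*4+2),int(seed[1]*4+2))
    cv2.floodFill(g,m,sd,255,tol,tol,4|cv2.FLOODFILL_FIXED_RANGE|cv2.FLOODFILL_MASK_ONLY|(255<<8))
    k=max(cv2.findContours(m[1:-1,1:-1],cv2.RETR_EXTERNAL,cv2.CHAIN_APPROX_NONE)[0],key=cv2.contourArea)[:,0]
    P=ray(c,(k-1.5)/4,z)
    (cx,cy),(w,h),a=cv2.minAreaRect((P*1000).astype(np.float32))
    if w<h:w,h,a=h,w,a+90
    M=cv2.moments((P*1000).astype(np.float32).reshape(-1,1,2))
    return np.round([cx,cy,w,h,(a+90)%180-90],1),np.round([M["m10"]/M["m00"],M["m01"]/M["m00"]],1)
E
python3 - <<'E'
from h import *
S={"scene":dict(L=(159,246),s=(121,302),sq=(361,219),sl=(294,260),nL=(293,200),ns=(244,227),nsq=(316,166),no=(216,290)),
"side":dict(L=(357,175),s=(342,142),sq=(219,240),sl=(258,190),nL=(293,256),ns=(316,215),nsq=(297,320),no=(299,168))}
for n in S:
    c=optics.camera(n);g=cv2.cvtColor(c["pixels"],cv2.COLOR_RGB2GRAY)
    for k,u in S[n].items():
        z=.004 if k[0]=='n' else .024
        for tol in (22,35): print(n,k,g[u[1],u[0]],tol,*flood(c,u,z,tol))
    a=c["pixels"][:,:,::-1]
    a=a[140:355,60:400] if n=="scene" else a[120:375,180:400]
    cv2.imwrite(f"pics/{n}1.png",cv2.resize(a,None,fx=2.3,fy=2.3,interpolation=cv2.INTER_CUBIC))
E
```

```text
scene L 99 22 [ 396.4 -273.8   41.7   41.3  -25.6] [ 396.  -273.9]
scene L 99 35 [ 395.9 -274.1   43.1   42.9    5.9] [ 396. -274.]
scene s 100 22 [ 484.5 -421.5   26.4   26.1   36.1] [ 484.5 -421.5]
scene s 100 35 [ 484.5 -421.6   27.5   27.2   36.1] [ 484.6 -421.6]
scene sq 100 22 [651.  108.8  41.6  41.1  43. ] [651.2 108.7]
scene sq 100 35 [650.8 108.7  43.1  42.8 -46.8] [651.1 108.8]
scene sl 99 22 [ 636.  -106.4   65.2   19.    37.4] [ 636.  -106.1]
scene sl 99 35 [ 636.  -106.5   66.2   20.5   37.5] [ 636.  -106.2]
scene nL 98 22 [466.3  77.   58.7  56.9  33.9] [466.3  77.1]
scene nL 98 35 [466.3  77.3  60.2  58.8 -17.4] [466.3  77.2]
scene ns 100 22 [459.5 -84.2  36.6  34.2  43.9] [459.5 -84.1]
scene ns 100 35 [459.5 -84.1  37.7  36.1  43.9] [459.5 -84. ]
scene nsq 99 22 [392.3 252.8  59.7  58.6  39.1] [392.7 252.9]
scene nsq 99 35 [392.3 253.1  61.4  61.1 -51.2] [392.7 253. ]
scene no 98 22 [ 572.8 -266.    83.7   32.1   16.1] [ 573. -266.]
scene no 98 35 [ 572.8 -265.9   85.1   33.4   16.3] [ 572.9 -265.9]
side L 107 22 [ 394.8 -278.3   38.7   37.5  -17.4] [ 395.  -278.4]
s
[... 261 characters left out ...]
side sq 108 35 [650.8 106.1  42.1  42.1 -48.3] [650.8 106. ]
side sl 106 22 [ 635.4 -109.9   63.7   15.2   37. ] [ 635.5 -109.9]
side sl 106 35 [ 635.6 -110.1   65.7   18.    37.7] [ 635.7 -109.9]
side nL 108 22 [465.8  73.8  57.8  57.5  21.3] [465.8  73.7]
side nL 108 35 [466.   73.4  60.2  60.   21.3] [465.8  73.6]
side ns 108 22 [459.  -88.2  35.8  35.6 -68.6] [458.9 -88.2]
side ns 108 35 [459.1 -88.2  38.   37.8  21.4] [459.  -88.2]
side nsq 106 22 [391.7 249.8  60.2  60.   39.6] [391.7 249.9]
side nsq 106 35 [391.6 249.7  62.2  61.9  39.5] [391.7 249.8]
side no 107 22 [ 573.1 -270.6   83.5   31.9   16.1] [ 572.8 -270.6]
side no 107 35 [ 572.8 -270.7   86.    34.9   16.3] [ 572.8 -270.8]
```

View pics/scene1.png

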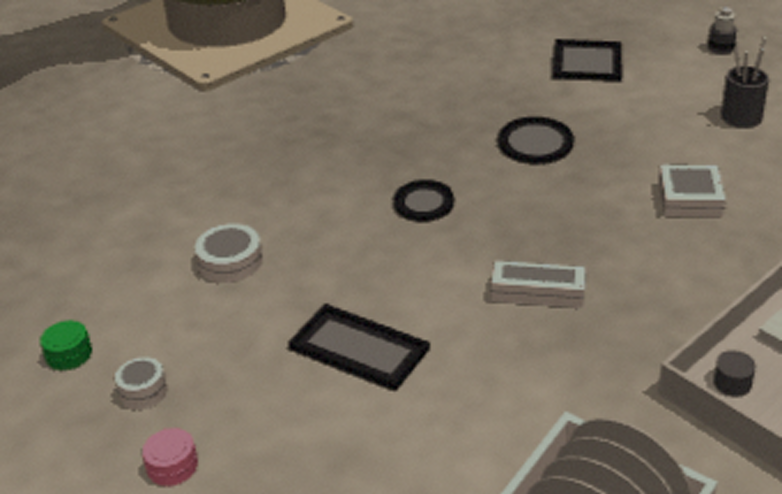

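```bash
cat >> h.py <<'E'
from scipy.spatial.transform import Rotation as Ro
T=dict(L=(.3955,-.2762,0),s=(.4844,-.4245,0),sq=(.651,.1074,42.5),sl=(.6358,-.108,37.5),nL=(.4661,.0754,0),ns=(.4592,-.0861,0),nsq=(.3922,.2514,39.4),no=(.5729,-.2683,16.2))
def to(x,y,z,yax=None):
    """tool shift/turn (scaled) to world xyz, with tool y along world angle yax deg (mod 180)"""
    s=r.read_state();R=Ro.from_quat(s["eef_rot"]);M=R.as_matrix()
    a=np.degrees(np.arctan2(M[1,1],M[0,1]));
    d=R.inv().apply(np.array([x,y,z])-s["ee_pos"])/.3
    out=f"shift {np.round(d,3)} ymax {a:.1f}"
    if yax is not None:
        t=(yax-a+90)%180-90
        for tt in (t,t-180*np.sign(t)):
            Y=Ro.from_euler('z',a+tt+90,degrees=True)*Ro.from_euler('x',180,degrees=True) # tool x at a+90, y at a
            rv=np.degrees((R.inv()*Y).as_rotvec())/120
            out+=f"\n  turn {np.round(rv,3)} dyaw {tt:.1f}"
    print(out)
    print("  t %.2f pos %s w %.4f gf %.1f ft %s q %s tilt %.2f"%(s["time"],np.round(s["ee_pos"],4),s["width"],s["grip_force"],np.round(s["ft_force"],1),np.round(s["joint_positions"],2),np.degrees(np.arccos(min(1,-M[2,2])))))
E
python3 - <<'E'
from h import *
a=optics.camera("scene");b=optics.camera("side")
for n,p,q in (("green",(89,288),(369,146)),("pink",(134,336),(319,134))):
    print(n,ray(a,p,.024),ray(b,q,.024))
for n,p,q in (("lens",(374,160),(227,366)),("pot",(384,192),(205,306))):
    print(n,"base front",ray(a,p,0),ray(b,q,0))
to(.4844,-.4245,.17,-70)
E
```

```text
green [[ 0.41028065 -0.44263669]] [[ 0.39660606 -0.43138656]]
pink [[ 0.57476927 -0.44913212]] [[ 0.56229528 -0.43891447]]
lens base front [[0.48990494 0.40268995]] [[0.48644366 0.39991619]]
pot base front [[0.60783497 0.27688017]] [[0.59674845 0.28407196]]
shift [ 1.03  -0.199  0.221] ymax -69.9
  turn [-0.    -0.     0.001] dyaw -0.1
  turn [ 0.    -0.    -1.499] dyaw 179.9
  t 0.35 pos [ 0.2148 -0.5869  0.2364] w 0.0868 gf 0.0 ft [ 0.8 -0.6  0.4] q [ 1.2   0.33 -0.06  1.46  0.02  1.35 -0.09] tilt 0.01
```

View pics/side1.png

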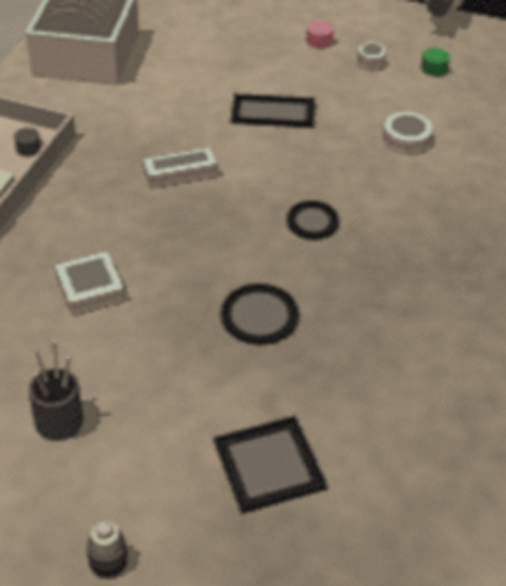

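Crop shows clear surroundings; the nearest obstacle to the small box is the machine with a nozzle (scene 40,305 / side 374,118), which I'll locate first.

```bash
python3 - <<'E'
from h import *
a=optics.camera("scene");b=optics.camera("side")
for z in (0,.03,.06,.1): print(z,ray(a,[(40,307),(30,385)],z).round(3).tolist(),ray(b,[(373,119),(346,114),(412,122)],z).round(3).tolist())
E
python3 -m pendant '[[-1,0.2,-0.04,0.1,0,0,0],[-1,0.4,-0.08,0.22,0,0,0],[-1,0.6,-0.12,0.22,0,0,0],[-1,0.8,-0.16,0.22,0,0,0],[-1,1,-0.199,0.22,0,0,0],[-1,1,-0.199,0.22,0,0,0],[-1,1,-0.199,0.22,0,0,0]]' 15
python3 -c "
from h import *
to(.4844,-.4245,.08,-70)
c=optics.camera('wrist');cv2.imwrite('pics/w1.png',c['pixels'][:,:,::-1])"
```

```text
0 [[0.364, -0.524], [0.521, -0.612]] [[0.427, -0.633], [0.523, -0.631], [0.298, -0.663]]
0.03 [[0.398, -0.531], [0.548, -0.616]] [[0.42, -0.583], [0.512, -0.581], [0.295, -0.612]]
0.06 [[0.433, -0.538], [0.576, -0.619]] [[0.412, -0.533], [0.501, -0.531], [0.292, -0.561]]
0.1 [[0.479, -0.548], [0.612, -0.623]] [[0.402, -0.466], [0.487, -0.464], [0.288, -0.493]]
time: 1.32
ee_pos: [0.4762, -0.4275, 0.1704]
eef_rot: [0.985, 0.175, -0.0, -0.0]
ft_force: [-0.5, -1.2, -0.4]
width: 0.087
grip_force: 0.0
shift [ 0.029 -0.     0.301] ymax -69.8
  turn [-0.     0.     0.001] dyaw -0.2
  turn [-0.    -0.    -1.499] dyaw 179.8
  t 1.32 pos [ 0.4762 -0.4275  0.1704] w 0.0870 gf 0.0 ft [-0.5 -1.2 -0.4] q [ 0.82  0.41 -0.2   1.5   0.09  1.24 -0.62] tilt 0.02
```

View pics/w1.png

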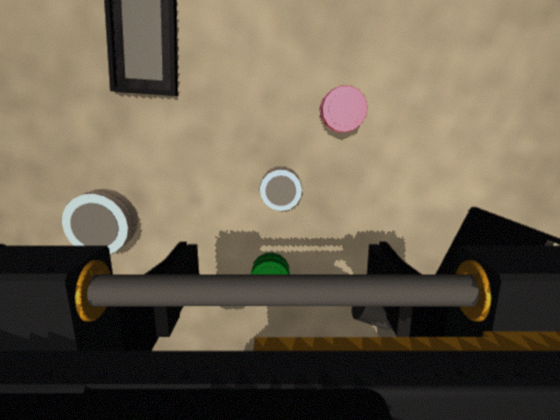

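Wrist picture: small box centred at (281,189), pink at (344,108), green half hidden at (270,265). The machine's corner is at right, so I'll turn the grasp line away from it and open only partway.

```bash
python3 -c "
from h import *
c=optics.camera('wrist');print(flood(c,(281,190),.024,25),flood(c,(95,224),.024,25))"
python3 -m pendant '[[-0.4,0.029,0,0.05,0,0,-0.08],[-0.4,0.029,0,0.1,0,0,-0.16],[-0.4,0.029,0,0.15,0,0,-0.24],[-0.4,0.029,0,0.2,0,0,-0.32],[-0.4,0.029,0,0.25,0,0,-0.4],[-0.4,0.029,0,0.3,0,0,-0.458],[-0.4,0.029,0,0.3,0,0,-0.458]]'
python3 -c "
from h import *
to(.4844,-.4245,.022,-15)"
```

```text
(array([ 483.9, -421.8,   26.3,   26.3,   20.1]), array([ 483.9, -421.8])) (array([ 438.5, -437.3,  514.7,   70.6,  -70.2]), array([ 426.4, -421.9]))
time: 2.3
ee_pos: [0.4819, -0.4259, 0.0795]
eef_rot: [0.794, 0.608, -0.001, -0.001]
ft_force: [0.3, 0.2, 0.6]
width: 0.061
grip_force: 0.0
shift [0.007 0.007 0.192] ymax -15.1
  turn [-0.001 -0.    -0.001] dyaw 0.1
  turn [-0.     0.002  1.499] dyaw -179.9
  t 2.30 pos [ 0.4819 -0.4259  0.0795] w 0.0610 gf 0.0 ft [0.3 0.2 0.6] q [ 0.92  0.52 -0.36  1.56  0.2   1.1   0.25] tilt 0.13
```

```bash
python3 -m pendant '[[-0.4,0.005,0.007,0.1,0,0,0],[-0.4,0.005,0.007,0.192,0,0,0],[-0.4,0.005,0.007,0.192,0,0,0],[1,0.005,0.007,0.192,0,0,0],[1,0.005,0.007,0.192,0,0,0],[1,0.005,0.007,0.192,0,0,0],[1,0.005,0.007,0.192,0,0,0]]' 15
python3 -c "
from h import *
to(.4592,-.085,.17,-15)"
```

```text
time: 3.18
ee_pos: [0.4869, -0.4243, 0.0239]
eef_rot: [0.793, 0.609, 0.0, 0.001]
ft_force: [-1.5, 1.1, 6.6]
width: 0.038
grip_force: 15.0
shift [ 1.068 -0.381 -0.488] ymax -15.0
  turn [0. 0. 0.] dyaw -0.0
  turn [-1.0e-03  1.0e-03 -1.5e+00] dyaw 180.0
  t 3.17 pos [ 0.4869 -0.4243  0.0239] w 0.0380 gf 15.0 ft [-1.5  1.1  6.6] q [ 0.91  0.59 -0.34  1.59  0.23  1.    0.23] tilt 0.07
```

```bash
python3 -m pendant '[[1,0,0,-0.15,0,0,0],[1,0,0,-0.3,0,0,0],[1,0.1,-0.04,-0.45,0,0,0],[1,0.28,-0.1,-0.49,0,0,0],[1,0.46,-0.165,-0.49,0,0,0],[1,0.64,-0.23,-0.49,0,0,0],[1,0.82,-0.29,-0.49,0,0,0],[1,1,-0.357,-0.49,0,0,0]]'
python3 -c "
from h import *
to(.4592,-.085,.06,-15)"
```

```text
time: 4.18
ee_pos: [0.4602, -0.1046, 0.1702]
eef_rot: [0.793, 0.609, 0.0, 0.0]
ft_force: [0.8, -0.8, 0.1]
width: 0.0376
grip_force: 15.0
shift [ 0.062 -0.02   0.367] ymax -14.9
  turn [0. 0. 0.] dyaw -0.1
  turn [-0.0e+00  1.0e-03 -1.5e+00] dyaw 179.9
  t 4.17 pos [ 0.4602 -0.1046  0.1702] w 0.0376 gf 15.0 ft [ 0.8 -0.8  0.1] q [ 0.69  0.08 -0.58  1.91  0.05  1.16 -0.17] tilt 0.05
```

```bash
python3 -m pendant '[[1,0.062,-0.02,0.1,0,0,0],[1,0.062,-0.02,0.25,0,0,0],[1,0.062,-0.02,0.36,0,0,0],[1,0.062,-0.02,0.4,0,0,0],[1,0.062,-0.02,0.4,0,0,0],[1,0.062,-0.02,0.4,0,0,0]]'
python3 -c "
from h import *
to(.4592,-.0855,.0285,-15)"
```

```text
time: 4.92
ee_pos: [0.4604, -0.0871, 0.0512]
eef_rot: [0.793, 0.609, 0.001, 0.001]
ft_force: [0.7, -0.0, -0.2]
width: 0.0376
grip_force: 15.0
shift [ 0.004 -0.006  0.076] ymax -14.9
  turn [0.001 0.    0.   ] dyaw -0.1
  turn [-0.     0.002 -1.5  ] dyaw 179.9
  t 4.92 pos [ 0.4604 -0.0871  0.0512] w 0.0376 gf 15.0 ft [ 0.7 -0.  -0.2] q [ 0.63  0.24 -0.59  2.03  0.17  0.91 -0.31] tilt 0.12
```

```bash
python3 -m pendant '[[1,0.004,-0.006,0.04,0,0,0],[1,0.004,-0.006,0.065,0,0,0],[1,0.004,-0.006,0.076,0,0,0],[1,0.004,-0.006,0.078,0,0,0],[1,0.004,-0.006,0.078,0,0,0],[-0.4,0.004,-0.006,0.078,0,0,0],[-0.4,0.004,-0.006,0.078,0,0,0],[-0.4,0.004,-0.006,0.078,0,0,0]]'
python3 -m pendant '[[-0.4,0,0,-0.05,0,0,0],[-0.6,0,0,-0.2,0,0,0],[-1,0,0,-0.4,0,0,0],[-1,0,0,-0.47,0,0,0],[-1,0,0,-0.47,0,0,0]]'
python3 -c "
from h import *
to(.3955,-.275,.17,-15)
c=optics.camera('scene');cv2.imwrite('pics/p1.png',c['pixels'][140:355,60:400,::-1])
print(flood(c,(245,222),.028,25))"
```

```text
time: 5.92
ee_pos: [0.4581, -0.0853, 0.0264]
eef_rot: [0.793, 0.609, 0.0, 0.0]
ft_force: [-0.0, 0.4, 0.2]
width: 0.0576
grip_force: 0.0
time: 6.55
ee_pos: [0.4592, -0.0854, 0.1701]
eef_rot: [0.793, 0.609, 0.001, 0.002]
ft_force: [-1.2, 0.4, -1.5]
width: 0.0852
grip_force: 0.0
shift [-0.665 -0.042  0.   ] ymax -14.9
  turn [0.002 0.    0.001] dyaw -0.1
  turn [-0.     0.003 -1.499] dyaw 179.9
  t 6.55 pos [ 0.4592 -0.0854  0.1701] w 0.0852 gf 0.0 ft [-1.2  0.4 -1.5] q [ 0.68  0.07 -0.61  1.93  0.05  1.15 -0.21] tilt 0.25
(array([460.9, -85.5,  36.5,  33.5,  44. ]), array([462.9, -86.5]))
```

View pics/p1.png

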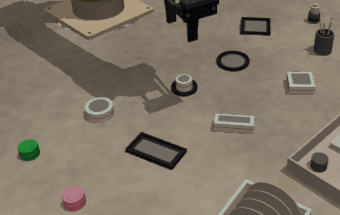

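Crop shows the small box (183,82) sitting in its nest. Next is the large round box.

```bash
python3 -m pendant '[[-1,-0.2,-0.013,0,0,0,0],[-1,-0.4,-0.026,0.05,0,0,0],[-1,-0.6,-0.04,0.15,0,0,0],[-1,-0.665,-0.042,0.3,0,0,0],[-1,-0.665,-0.042,0.35,0,0,0],[-1,-0.665,-0.042,0.35,0,0,0]]'
python3 -c "
from h import *
to(.3955,-.275,.023,-15)"
```

```text
time: 7.35
ee_pos: [0.3942, -0.2731, 0.0616]
eef_rot: [0.793, 0.61, -0.0, -0.001]
ft_force: [0.4, 0.3, 0.5]
width: 0.0871
grip_force: 0.0
shift [-0.005  0.006  0.129] ymax -14.9
  turn [-0.001 -0.001  0.001] dyaw -0.1
  turn [ 1.000e-03 -2.000e-03 -1.499e+00] dyaw 179.9
  t 7.35 pos [ 0.3942 -0.2731  0.0616] w 0.0871 gf 0.0 ft [0.4 0.3 0.5] q [ 0.9   0.23 -0.42  2.    0.11  0.93  0.16] tilt 0.17
```

```bash
python3 -m pendant '[[-1,-0.005,0.006,0.07,0,0,0],[-1,-0.005,0.006,0.125,0,0,0],[-1,-0.005,0.006,0.129,0,0,0],[1,-0.005,0.006,0.129,0,0,0],[1,-0.005,0.006,0.129,0,0,0],[1,-0.005,0.006,0.129,0,0,0],[1,-0.005,0.006,0.129,0,0,0]]' 20
python3 -c "
from h import *
to(.4661,.076,.17,-15)"
```

```text
time: 8.22
ee_pos: [0.3959, -0.2769, 0.0242]
eef_rot: [0.793, 0.609, 0.0, 0.0]
ft_force: [0.1, 0.8, 2.2]
width: 0.0594
grip_force: 20.0
shift [ 1.197 -0.077 -0.486] ymax -14.9
  turn [0. 0. 0.] dyaw -0.1
  turn [-0.   0.  -1.5] dyaw 179.9
  t 8.22 pos [ 0.3959 -0.2769  0.0242] w 0.0594 gf 20.0 ft [0.1 0.8 2.2] q [ 0.88  0.3  -0.41  2.02  0.15  0.85  0.13] tilt 0.03
```

```bash
python3 -m pendant '[[1,0,0,-0.15,0,0,0],[1,0,0,-0.3,0,0,0],[1,0.1,0,-0.45,0,0,0],[1,0.28,-0.01,-0.49,0,0,0],[1,0.46,-0.02,-0.49,0,0,0],[1,0.64,-0.03,-0.49,0,0,0],[1,0.82,-0.05,-0.49,0,0,0],[1,1,-0.065,-0.49,0,0,0]]'
python3 -c "
from h import *
to(.4661,.076,.06,-15)"
```

```text
time: 9.22
ee_pos: [0.4542, 0.0198, 0.1711]
eef_rot: [0.793, 0.609, 0.0, 0.0]
ft_force: [1.3, 1.0, -1.5]
width: 0.0593
grip_force: 20.0
shift [ 0.191 -0.01   0.37 ] ymax -15.0
  turn [0. 0. 0.] dyaw -0.0
  turn [-0.0e+00  1.0e-03 -1.5e+00] dyaw 180.0
  t 9.22 pos [0.4542 0.0198 0.1711] w 0.0593 gf 20.0 ft [ 1.3  1.  -1.5] q [ 0.58  0.05 -0.74  1.94  0.04  1.16 -0.43] tilt 0.05
```

```bash
python3 -m pendant '[[1,0.191,-0.01,0.02,0,0,0],[1,0.191,-0.01,0.15,0,0,0],[1,0.191,-0.01,0.3,0,0,0],[1,0.191,-0.01,0.4,0,0,0],[1,0.191,-0.01,0.4,0,0,0],[1,0.191,-0.01,0.4,0,0,0]]'
python3 -c "
from h import *
to(.4661,.0755,.0285,-15)"
```

```text
time: 9.98
ee_pos: [0.4669, 0.0745, 0.052]
eef_rot: [0.793, 0.609, 0.001, 0.0]
ft_force: [0.0, -0.1, -0.4]
width: 0.0593
grip_force: 20.0
shift [ 0.002 -0.003  0.078] ymax -14.9
  turn [ 0.001 -0.     0.001] dyaw -0.1
  turn [ 0.000e+00  1.000e-03 -1.499e+00] dyaw 179.9
  t 9.97 pos [0.4669 0.0745 0.052 ] w 0.0593 gf 20.0 ft [ 0.  -0.1 -0.4] q [ 0.44  0.29 -0.76  2.02  0.25  0.93 -0.71] tilt 0.08
```

```bash
python3 -m pendant '[[1,0.002,-0.003,0.04,0,0,0],[1,0.002,-0.003,0.065,0,0,0],[1,0.002,-0.003,0.078,0,0,0],[1,0.002,-0.003,0.08,0,0,0],[1,0.002,-0.003,0.08,0,0,0],[-0.7,0.002,-0.003,0.08,0,0,0],[-0.7,0.002,-0.003,0.08,0,0,0],[-0.7,0.002,-0.003,0.08,0,0,0]]'
python3 -m pendant '[[-1,0,0,-0.05,0,0,0],[-1,0,0,-0.2,0,0,0],[-1,0,0,-0.4,0,0,0],[-1,0,0,-0.47,0,0,0],[-1,0,0,-0.47,0,0,0]]'
python3 -c "
from h import *
to(.6358,-.107,.17,-52.5)
c=optics.camera('side');print(flood(c,(293,250),.028,25),flood(c,(315,209),.028,25))"
```

```text
time: 10.98
ee_pos: [0.4655, 0.0751, 0.0268]
eef_rot: [0.793, 0.609, 0.0, 0.0]
ft_force: [0.4, 0.1, -0.2]
width: 0.0734
grip_force: 0.0
time: 11.6
ee_pos: [0.4665, 0.0754, 0.1703]
eef_rot: [0.793, 0.609, 0.001, 0.002]
ft_force: [0.2, -0.3, 0.4]
width: 0.0872
grip_force: 0.0
shift [-0.442  0.702  0.004] ymax -14.9
  turn [ 0.002 -0.001  0.313] dyaw -37.6
  turn [ 1.000e-03  2.000e-03 -1.187e+00] dyaw 142.4
  t 11.60 pos [0.4665 0.0754 0.1703] w 0.0872 gf 0.0 ft [ 0.2 -0.3  0.4] q [ 0.52  0.11 -0.81  1.9   0.09  1.16 -0.58] tilt 0.24
(array([ 739.1, -531.8, 2792.2, 2169.4,   21.9]), array([ 845.9, -790.7])) (array([ 548.5, -191.4,  382.2,  240.7,  -55.6]), array([ 544.6, -225.6]))
```

```bash
python3 -m pendant '[[-1,-0.09,0.14,0,0,0,0.08],[-1,-0.18,0.28,0,0,0,0.16],[-1,-0.27,0.42,0,0,0,0.24],[-1,-0.36,0.57,0,0,0,0.313],[-1,-0.442,0.702,0.1,0,0,0.313],[-1,-0.442,0.702,0.2,0,0,0.313],[-1,-0.442,0.702,0.33,0,0,0.313],[-1,-0.442,0.702,0.33,0,0,0.313]]'
python3 -c "
from h import *
c=optics.camera('wrist');cv2.imwrite('pics/w2.png',c['pixels'][:,:,::-1])
to(.6358,-.107,.023,-52.5)
c=optics.camera('side');print(flood(c,(293,250),.028,25),flood(c,(315,209),.028,25))
c=optics.camera('scene');print(flood(c,(293,196),.028,25),flood(c,(244,222),.028,25))"
```

```text
time: 12.65
ee_pos: [0.6318, -0.1068, 0.0647]
eef_rot: [0.947, 0.322, -0.003, -0.002]
ft_force: [-0.6, 0.8, 0.8]
width: 0.087
grip_force: 0.0
shift [0.006 0.006 0.148] ymax -52.5
  turn [-0.001  0.001  0.   ] dyaw -0.0
  turn [-0.002 -0.002 -1.5  ] dyaw 180.0
  t 12.70 pos [ 0.6335 -0.1068  0.0674] w 0.0874 gf 0.0 ft [0.7 0.1 1.3] q [ 0.5   0.57 -0.55  1.56  0.32  1.1  -1.03] tilt 0.22
(array([465.7,  73.6,  40.1,  40. ,  21.3]), array([465.7,  74. ])) (array([457.8, -86.9,  23.8,  23.8,  45.5]), array([458.1, -86.8]))
(array([463.9, 114.7, 311.2, 141.7, -50.5]), array([468.4,  95.1])) (array([460.9, -85.2,  36.3,  34.2,  46.8]), array([463.1, -86.4]))
```

View pics/w2.png

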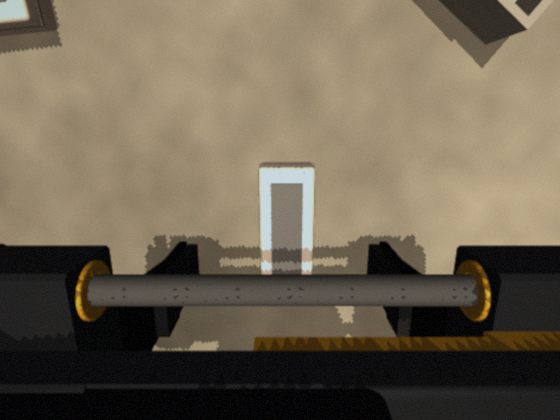

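Wrist picture: the slide box (287,220) is aligned and centred between the fingers, and the side view confirms both round boxes are in their nests.

```bash
python3 -m pendant '[[-1,0.004,0.004,0.07,0,0,0],[-1,0.004,0.004,0.135,0,0,0],[-1,0.004,0.004,0.142,0,0,0],[1,0.004,0.004,0.142,0,0,0],[1,0.004,0.004,0.142,0,0,0],[1,0.004,0.004,0.142,0,0,0],[1,0.004,0.004,0.142,0,0,0],[1,0.004,0.004,0.142,0,0,0]]'
python3 -c "
from h import *
to(.5729,-.2675,.17,-73.8)"
```

```text
time: 13.8
ee_pos: [0.6365, -0.1076, 0.0264]
eef_rot: [0.947, 0.321, 0.0, 0.0]
ft_force: [-0.3, 0.4, 0.5]
width: 0.0449
grip_force: 0.0
shift [-0.493  0.294 -0.479] ymax -52.5
  turn [ 0.    -0.     0.177] dyaw -21.3
  turn [ 0.     0.    -1.323] dyaw 158.7
  t 13.80 pos [ 0.6365 -0.1076  0.0264] w 0.0449 gf 0.0 ft [-0.3  0.4  0.5] q [ 0.49  0.62 -0.53  1.58  0.35  1.03 -1.05] tilt 0.01
```

Still closing; give it time and lower by 3 mm.

```bash
python3 -m pendant '[[1,0,0,0,0,0,0],[1,0,0,0,0,0,0],[1,0,0,0,0,0,0],[1,0,0,-0.15,0,0,0],[1,0,0,-0.3,0,0,0],[1,0,0,-0.45,0,0,0],[1,0,0,-0.479,0,0,0]]'
python3 -c "
from h import *
to(.5729,-.2675,.17,-73.8)"
```

```text
time: 14.68
ee_pos: [0.6379, -0.1075, 0.1735]
eef_rot: [0.947, 0.321, 0.002, 0.001]
ft_force: [-0.5, -0.2, -2.4]
width: 0.0319
grip_force: 20.0
shift [-0.497  0.291  0.011] ymax -52.5
  turn [ 0.002 -0.002  0.177] dyaw -21.3
  turn [ 0.003  0.002 -1.323] dyaw 158.7
  t 14.68 pos [ 0.6379 -0.1075  0.1735] w 0.0319 gf 20.0 ft [-0.5 -0.2 -2.4] q [ 0.52  0.48 -0.58  1.46  0.27  1.28 -1.  ] tilt 0.30
```

```bash
python3 -m pendant '[[1,-0.16,0.09,0.01,0,0,0.06],[1,-0.32,0.18,0.01,0,0,0.12],[1,-0.497,0.291,0.01,0,0,0.177],[1,-0.497,0.291,0.1,0,0,0.177],[1,-0.497,0.291,0.25,0,0,0.177],[1,-0.497,0.291,0.37,0,0,0.177],[1,-0.497,0.291,0.4,0,0,0.177],[1,-0.497,0.291,0.4,0,0,0.177]]'
python3 -c "
from h import *
to(.5729,-.2675,.0302,-73.8)"
```

```text
time: 15.68
ee_pos: [0.5712, -0.2674, 0.0498]
eef_rot: [0.99, 0.141, -0.0, -0.0]
ft_force: [0.0, -0.2, -0.9]
width: 0.0318
grip_force: 20.0
shift [0.005 0.002 0.065] ymax -73.7
  turn [-0.     0.     0.001] dyaw -0.1
  turn [-0.    -0.    -1.499] dyaw 179.9
  t 15.68 pos [ 0.5712 -0.2674  0.0498] w 0.0318 gf 20.0 ft [ 0.  -0.2 -0.9] q [ 0.7   0.55 -0.44  1.62  0.26  1.04 -1.1 ] tilt 0.04
```

```bash
python3 -m pendant '[[1,0.005,0.002,0.035,0,0,0],[1,0.005,0.002,0.055,0,0,0],[1,0.005,0.002,0.065,0,0,0],[1,0.005,0.002,0.067,0,0,0],[1,0.005,0.002,0.067,0,0,0],[-0.5,0.005,0.002,0.067,0,0,0],[-0.5,0.005,0.002,0.067,0,0,0],[-0.5,0.005,0.002,0.067,0,0,0]]'
python3 -m pendant '[[-1,0,0,-0.05,0,0,0],[-1,0,0,-0.2,0,0,0],[-1,0,0,-0.4,0,0,0],[-1,0,0,-0.47,0,0,0],[-1,0,0,-0.47,0,0,0]]'
python3 -c "
from h import *
to(.651,.108,.17,-47.5)
to(.651,.108,.17,42.5)
c=optics.camera('side');print(flood(c,(299,163),.028,25))
c=optics.camera('scene');print(flood(c,(216,284),.028,25))"
```

```text
time: 16.68
ee_pos: [0.5729, -0.2677, 0.0298]
eef_rot: [0.99, 0.141, 0.0, 0.0]
ft_force: [0.8, 0.2, 1.0]
width: 0.0539
grip_force: 0.0
time: 17.3
ee_pos: [0.574, -0.268, 0.174]
eef_rot: [0.99, 0.141, 0.002, 0.001]
ft_force: [-0.2, -0.7, -0.3]
width: 0.087
grip_force: 0.0
shift [ 0.597 -1.131  0.012] ymax -73.7
  turn [ 0.002 -0.001 -0.219] dyaw 26.2
  turn [-0.002 -0.003  1.281] dyaw -153.8
  t 17.30 pos [ 0.574 -0.268  0.174] w 0.0870 gf 0.0 ft [-0.2 -0.7 -0.3] q [ 0.72  0.43 -0.47  1.5   0.2   1.25 -1.06] tilt 0.27
shift [ 0.597 -1.131  0.012] ymax -73.7
  turn [ 0.    -0.002  0.531] dyaw -63.8
  turn [ 0.003  0.001 -0.969] dyaw 116.2
  t 17.30 pos [ 0.574 -0.268  0.174] w 0.0870 gf 0.0 ft [-0.2 -0.7 -0.3] q [ 0.72  0.43 -0.47  1.5   0.2   1.25 -1.06] tilt 0.27
(array([ 582.1, -179.8, 1547.6, 1326.8,  -78.6]), array([585.5, -81.8]))
(array([-231.1, 1065.8, 3363.7, 1918. ,  -71.8]), array([ -49.7, 1208.9]))
```

```bash
python3 -m pendant '[[-1,0.09,-0.17,0.01,0,0,-0.06],[-1,0.18,-0.34,0.01,0,0,-0.12],[-1,0.27,-0.51,0.01,0,0,-0.18],[-1,0.36,-0.68,0.01,0,0,-0.219],[-1,0.45,-0.85,0.01,0,0,-0.219],[-1,0.528,-1,0.01,0,0,-0.219],[-1,0.528,-1,0.01,0,0,-0.219]]'
python3 -c "
from h import *
to(.651,.108,.07,-47.5)
c=optics.camera('side');print(flood(c,(299,163),.028,25))
c=optics.camera('wrist');cv2.imwrite('pics/w3.png',c['pixels'][:,:,::-1])
c=optics.camera('scene');cv2.imwrite('pics/s3.png',c['pixels'][:,:,::-1]);print(flood(c,(216,284),.028,25))"
```

```text
time: 18.27
ee_pos: [0.6398, 0.0707, 0.1664]
eef_rot: [0.93, 0.366, -0.001, -0.002]
ft_force: [0.5, -1.0, 0.6]
width: 0.0869
grip_force: 0.0
shift [ 0.112 -0.064  0.322] ymax -47.0
  turn [-0.002 -0.     0.004] dyaw -0.5
  turn [ 0.    -0.003 -1.496] dyaw 179.5
  t 18.27 pos [0.6398 0.0707 0.1664] w 0.0869 gf 0.0 ft [ 0.5 -1.   0.6] q [ 0.3   0.5  -0.65  1.47  0.3   1.28 -1.2 ] tilt 0.21
(array([ 603.3, -190. , 1427.4, 1392.6,  -68.8]), array([591.7, -97.7]))
(array([ 573. , -267.4,   66.3,   18.5,   16.2]), array([ 573.2, -267.1]))
```

View pics/s3.png

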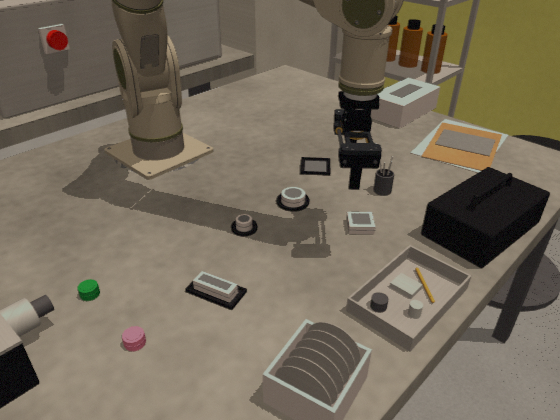

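Three boxes are in their nests at (293,197), (244,225) and (216,289), with the lens and pot untouched. Now the square box at (361,222).

```bash
python3 -m pendant '[[-1,0.112,-0.064,0.02,0,0,0.004],[-1,0.112,-0.064,0.15,0,0,0.004],[-1,0.112,-0.064,0.3,0,0,0.004],[-1,0.112,-0.064,0.322,0,0,0.004],[-1,0.112,-0.064,0.322,0,0,0.004]]'
python3 -c "
from h import *
to(.651,.108,.024,-47.5)"
```

```text
time: 19.05
ee_pos: [0.6531, 0.1005, 0.072]
eef_rot: [0.934, 0.358, 0.0, 0.0]
ft_force: [0.4, -0.4, 0.8]
width: 0.087
grip_force: 0.0
shift [ 0.012 -0.023  0.16 ] ymax -48.0
  turn [ 0.    -0.    -0.004] dyaw 0.5
  turn [-0.    -0.     1.496] dyaw -179.5
  t 19.05 pos [0.6531 0.1005 0.072 ] w 0.0870 gf 0.0 ft [ 0.4 -0.4  0.8] q [ 0.22  0.62 -0.61  1.51  0.38  1.14 -1.3 ] tilt 0.02
```

```bash
python3 -m pendant '[[-1,0.012,-0.023,0.03,0,0,-0.004],[-1,0.012,-0.023,0.06,0,0,-0.004],[-1,0.012,-0.023,0.11,0,0,-0.004],[-1,0.012,-0.023,0.15,0,0,-0.004],[-1,0.012,-0.023,0.157,0,0,-0.004],[1,0.012,-0.023,0.157,0,0,-0.004],[1,0.012,-0.023,0.157,0,0,-0.004],[1,0.012,-0.023,0.157,0,0,-0.004]]'
python3 -m pendant '[[1,0,0,0,0,0,0],[1,0,0,0,0,0,0]]'
python3 -c "
from h import *
to(.3922,.251,.17,-50.6)"
```

```text
time: 20.05
ee_pos: [0.651, 0.1091, 0.0246]
eef_rot: [0.932, 0.363, 0.0, 0.0]
ft_force: [-0.2, 0.7, 0.3]
width: 0.0645
grip_force: 0.0
time: 20.3
ee_pos: [0.651, 0.1091, 0.0245]
eef_rot: [0.932, 0.363, 0.0, 0.0]
ft_force: [-0.5, -0.1, 1.6]
width: 0.0599
grip_force: 20.0
shift [-0.316 -0.932 -0.485] ymax -47.5
  turn [ 0.    -0.     0.026] dyaw -3.1
  turn [ 0.     0.    -1.474] dyaw 176.9
  t 20.30 pos [0.651  0.1091 0.0245] w 0.0599 gf 20.0 ft [-0.5 -0.1  1.6] q [ 0.2   0.67 -0.6   1.54  0.41  1.06 -1.33] tilt 0.03
```

```bash
python3 -m pendant '[[1,0,0,-0.15,0,0,0],[1,0,0,-0.3,0,0,0],[1,0,0,-0.45,0,0,0],[1,-0.06,-0.17,-0.49,0,0,0.026],[1,-0.12,-0.35,-0.49,0,0,0.026],[1,-0.18,-0.53,-0.49,0,0,0.026],[1,-0.24,-0.71,-0.49,0,0,0.026],[1,-0.3,-0.89,-0.49,0,0,0.026]]'
python3 -m pendant '[[1,0,0,0,0,0,0],[1,0,0,0,0,0,0]]'
python3 -c "
from h import *
to(.3922,.251,.055,-50.6)"
```

```text
time: 21.3
ee_pos: [0.4021, 0.2456, 0.171]
eef_rot: [0.941, 0.337, 0.0, 0.0]
ft_force: [0.4, 1.6, -0.1]
width: 0.0598
grip_force: 20.0
time: 21.55
ee_pos: [0.4043, 0.2446, 0.1712]
eef_rot: [0.941, 0.337, 0.0, 0.0]
ft_force: [0.3, -0.0, -0.9]
width: 0.0599
grip_force: 20.0
shift [-0.018 -0.043  0.387] ymax -50.6
  turn [ 0. -0.  0.] dyaw -0.0
  turn [ 0.0e+00  1.0e-03 -1.5e+00] dyaw 180.0
  t 21.55 pos [0.4043 0.2446 0.1712] w 0.0599 gf 20.0 ft [ 0.3 -0.  -0.9] q [ 0.16  0.11 -0.84  1.9   0.09  1.17 -1.59] tilt 0.06
```

```bash
python3 -m pendant '[[1,-0.018,-0.043,0.05,0,0,0],[1,-0.018,-0.043,0.2,0,0,0],[1,-0.018,-0.043,0.33,0,0,0],[1,-0.018,-0.043,0.387,0,0,0],[1,-0.018,-0.043,0.387,0,0,0],[1,-0.018,-0.043,0.387,0,0,0],[1,-0.018,-0.043,0.387,0,0,0]]'
python3 -c "
from h import *
to(.3922,.251,.0288,-50.6)"
```

```text
time: 22.42
ee_pos: [0.3924, 0.2519, 0.0562]
eef_rot: [0.941, 0.337, 0.001, 0.0]
ft_force: [0.0, 0.6, -1.5]
width: 0.0598
grip_force: 20.0
shift [-0.003  0.002  0.091] ymax -50.6
  turn [ 0.    -0.001  0.   ] dyaw -0.0
  turn [ 2.0e-03  1.0e-03 -1.5e+00] dyaw 180.0
  t 22.43 pos [0.3924 0.2519 0.0562] w 0.0598 gf 20.0 ft [ 0.   0.6 -1.5] q [ 0.08  0.28 -0.81  2.03  0.25  0.93 -1.75] tilt 0.12
```

```bash
python3 -m pendant '[[1,-0.003,0.002,0.05,0,0,0],[1,-0.003,0.002,0.075,0,0,0],[1,-0.003,0.002,0.091,0,0,0],[1,-0.003,0.002,0.093,0,0,0],[1,-0.003,0.002,0.093,0,0,0],[-0.7,-0.003,0.002,0.093,0,0,0],[-0.7,-0.003,0.002,0.093,0,0,0],[-0.7,-0.003,0.002,0.093,0,0,0]]'
python3 -m pendant '[[-1,0,0,-0.05,0,0,0],[-1,0,0,-0.2,0,0,0],[-1,0,0,-0.4,0,0,0],[-1,0,0.2,-0.6,0,0,0],[-1,0,0.4,-0.6,0,0,0],[-1,0,0.6,-0.6,0,0,0],[-1,0,0.8,-0.6,0,0,0],[-1,0,0.8,-0.6,0,0,0]]'
python3 - <<'E'
from h import *
c=optics.camera('side');print(flood(c,(297,313),.028,25),flood(c,(299,163),.028,25),flood(c,(293,250),.028,25))
cv2.imwrite('pics/f2.png',c['pixels'][:,:,::-1])
c=optics.camera('scene');print(flood(c,(316,162),.028,25),flood(c,(244,222),.028,25),flood(c,(293,196),.028,25),flood(c,(216,284),.028,25))
cv2.imwrite('pics/f1.png',c['pixels'][:,:,::-1])
E
```

```text
time: 23.42
ee_pos: [0.3913, 0.2505, 0.027]
eef_rot: [0.941, 0.337, -0.0, -0.0]
ft_force: [0.2, -0.1, 0.4]
width: 0.0729
grip_force: 0.0
time: 24.42
ee_pos: [0.5455, 0.0606, 0.2076]
eef_rot: [0.942, 0.334, 0.0, 0.0]
ft_force: [-0.6, 0.1, -0.0]
width: 0.087
grip_force: 0.0
(array([390.4, 247.2,  40.9,  40.7, -51.1]), array([390.3, 247.4])) (array([ 645.4, -162.9, 1430.9, 1304.4,  -67.6]), array([625. , -67.1])) (array([461.7,  70.5,  40.9,  29.9, -49.5]), array([462.2,  71.3]))
(array([-103.1,  992.8, 3582.4, 1720.3,  -71.8]), array([248. , 808.2])) (array([463.5, -90.6,  36. ,  22.1,  31.3]), array([465.8, -91.7])) (array([462.8,  73.3,  43.3,  31.5, -49.7]), array([462.9,  74.6])) (array([ 573. , -267.2,   66.3,   18.7,   16.1]), array([ 573.3, -267.1]))
```

View pics/f1.png

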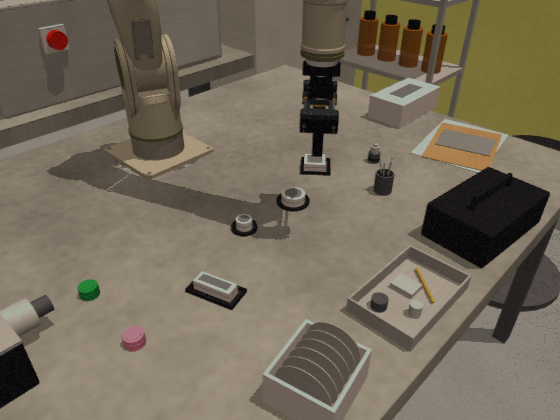

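View pics/f2.png

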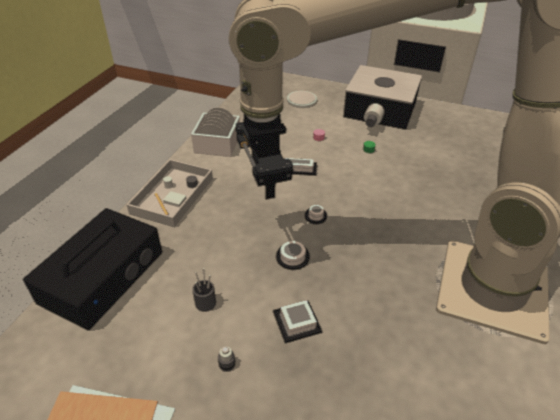

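Both views show all four boxes flat in their nests (scene (316,163), (293,197), (244,224), (216,288)), with the lens and pot upright. The gripper is clear, so I'm handing in.

```bash
python3 -c "
from bench import r
print(r.close_job())"
```

```text
the job is handed in; nothing more can be done
None
```

All four boxes are set down flat in their matching nests, with the lens and tweezer pot untouched in the final views; the job was handed in at about 24.5 s, and no verdict was returned.

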